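Clamp a cross tile in the screw press

ROBOT

A 6-joint arm with a two-finger parallel gripper is mounted at the origin on the work surface. World frame = base frame: x ahead of the robot, y to its left, z up, the work surface at z = 0. Lengths are in m, angles in rad, forces in N, time in s.
With the tool pointing down it reaches from about 0.25 to 0.775 m from the base axis. Payload 4 kg.
Tool frame: the origin (TCP) lies midway between the tips of the shut fingers; the grasp point (between the pads) lies 19 mm behind it; z points along the fingers, y is the direction in which the jaws open and shut (so a half turn about z gives the same grasp; the last joint's range is limited). The gripper opens to 94 mm and grips with 3 to 60 N. Pads are 16 mm wide; open, the fingers measure 119 mm over their backs; the gripper's body (75 mm by 177 mm) begins 78 mm behind the grasp point.
Start: joints at [1.228, 0.087, 1.371, -0, 1.684, -0.103], TCP at [0.131, 0.534, 0.179] pointing down, gripper open.
Joint ranges: [-3.1, 3.1], [-0.76, 2.03], [0.27, 2.55], [-1.08, 4.22], [0.17, 2.65], [-2.57, 2.57]. Speed limits (rad/s): [2.79, 2.79, 3.14, 3.14, 3.14, 3.14].

INTERFACE

Orientations are given as [roll, pitch, yaw] about the fixed x, y, z axes, in that order (R = Rz(yaw) Ry(pitch) Rx(roll)).
In Python, from bench import robot, cams gives the robot as it stands.
- The arm moves only by the tool step_arm, never from a script. Its argument "plan" is a list that holds one entry, the list of rows, each a list of 5 numbers: the shift along the world's x, y, z in mm, then the turn about the world's z in rad, then the opening in per cent of the stroke, from 0 (shut) to 100 (fully open). In form: [[[tx, ty, tz, turn, fingers], ...]]. A call has 1 to 8 rows; each row is the pose to reach, as a shift and turn from the pose commanded when the call began; what a row does not reach only later rows make up. A row lasts 1/12 s, in which the tool goes at most 41.7 mm and 7.16 degrees, less where a joint would pass 70% of its speed; a pose out of reach is approached as far as the arm can. A call with a gripper value outside its range is refused whole. The fingers move at their own pace and stop on an object; the grip force is fixed at half the most. Time passes only in rows, so rows that repeat a pose let the fingers close. It gives the time, the measured TCP pose, the force and the opening at its end, in the units of the state.
- robot.get_obs(): the state, without advancing time (a new reading comes with each control period).
- cams.snapshot(name): name is "side" or "top"; returns a dict with "frame" (400x640x3 uint8, red, green, blue), "camera_matrix" (3x3 intrinsics, pixels), "k1" (the pictures are not rectified: a ray, as slopes to the right and down, at radius r is drawn at 1 + k1 r^2 times it, then the intrinsics apply), "origin" and "attitude" of the camera in the world. Camera axes: x right, y down, z forward; pixel columns grow to the right and rows downward; lengths in m; the calibration is good to about 2 mm. A picture is of the moment at which its call begins. There is no depth.
- robot.close_job(): hands the job in, once; it reports no verdict.
The state is a dict: "time": time; "joint_positions": joint angles; "qvel": joint speeds; "joint_torque": joint torques, N m; "tool_pos": TCP position; "ee_rot": TCP orientation; "wrist_force": force on the tool from outside, world axes, zero at the start; "wrist_torque": the same for the moment, N m; "width": finger opening in m.
Only numpy, scipy, OpenCV 4.12 (cv2) and the standard library are available. Lean on these libraries where they do the work, as an engineer would, in place of code of your own. Each camera call takes 0.05 s, during which the arm holds its last target. There are 200 camera calls.

TASK

Push the wooden holder with the yellow cross tile fully home in the green press, against its back stop, then screw the brass knob down (clockwise) until the foot holds the tile firmly, and let go. Work by feel: the tile must be held tight but must not be strained, neither by pushing, nor by pressing or dragging on the knob, nor by overtightening. Leave everything else on the table where it is.

Things in the scene. Friction and masses are not known exactly. Their poses are not given: they have to be found in the camera images.
- press: Green screw press fixed to the table. Origin on the vertical screw axis at table level (z = 0); +x is the way the holder goes in, z up. Bed 16 mm high, x -80 to +95 mm, 110 mm wide. On it a channel 60 mm wide between two rails (x -75 to +30 mm, 26 mm high). Above its inner end an arm carries the screw: round 22 mm foot below, brass knob on top.
- stop (a point): Middle of the back stop's face that closes the channel: 30 mm in +x from the press origin, 20 mm above the table. The stop is 30 mm high and rigid.
- socket (a point): Top of the socket behind the stop (press x = +71 mm, 38 mm high) in which the post of the arm is set by hand: arm, foot and knob together stand up to 4 mm higher or lower than the heights given for them, and nothing tells how much. The spring-steel arm is 30 mm wide, x -15 to +85 mm, its top 67 mm high; it flexes 1 mm per 16 N up or down.
- knob (a joint): Turn of the round brass knob (38 mm diameter, 22 mm high, on the screw axis) in rad; grows clockwise seen from above, which screws knob and foot down 3.82 mm per rad. At 0 the knob spans 100 to 122 mm above the table, the foot's underside is at 45.5 mm (all +-4 mm, see socket). Starts at 0 to 0.8, stops at 5. Thread friction 0.15 N m; it stays where left.
- foot_spot (a point): Point of the screw axis at tile-top height (36 mm above the table) where the foot meets the tile when the holder is home. From there the knob sinks no more: turning on bends the arm up and loads the tile by about 60 N per rad. Pressing or dragging the held knob down loads the tile too. 6 N or more holds it properly.
- holder: Wooden board with a mustard cross tile (56 mm across, 12 mm thick) fixed on it, lying in the channel, drawn out 28 to 45 mm towards press -x; 100 g. Origin: board underside, under the tile's centre; on the screw axis when home. Board x -95 to +30 mm, 58 mm wide, 8 mm thick; tile top at 20 mm. The tile cracks if the holder is pressed on bed or stop with over 35 N.
- board_end (a point): Middle of the board's free end face (-95 mm from the holder's origin, 4 mm above its underside, so 20 mm above the table): push here towards press +x. It sticks out past the bed's front by 43 to 60 mm at the start and 15 mm when home, with the bare table below.
- canister: Bystander: brass screw-top canister, 76 mm diameter, 104 mm high; origin under its centre.
- slate: Bystander: grey slate chip 60 x 40 x 8 mm; origin under its centre.
- lifter: Bystander: flat bent iron tile lifter, about 210 mm long along its x, 30 mm wide; origin under its shank.
- weight: Bystander: round worn stone weight, 90 mm diameter, 58 mm high; origin under its centre.
- tile1: Bystander: loose mustard yellow cross tile, 56 mm across, 12 mm thick; origin under its centre.
- tile2: Bystander: loose mustard yellow cross tile, 56 mm across, 12 mm thick; origin under its centre.
- tile3: Bystander: loose mustard yellow cross tile, 56 mm across, 12 mm thick; origin under its centre.
- tile4: Bystander: loose mustard yellow cross tile, 56 mm across, 12 mm thick; origin under its centre.
Mind the look-alikes: they are no part of the job. There is more than one size of the holder; the one meant has the size given above.

How it is judged:
On the way:
1. the holder is home against the back stop (x of holder in the frame of press above -0.004 m), for 0.2 s.
At the end, for the whole second after the job is handed in: The holder is within 4 mm of fully home at the back stop and is pressed on the bed by the foot with 6 to 35 N; the knob and the holder are at rest and released (x of holder in the frame of press above -0.004 m and contact force between holder and press between 6 and 35 N and linear speed of holder below 0.01 m/s and velocity of joint knob between -0.05 and 0.05 rad/s); the robot touches nothing.
It fails at once if the tile is strained: the holder pressed on the press with more than 35 N (contact force between holder and press above 35 N).
It fails at once if another thing on the table is moved by more than 15 mm (distance of any of tile1, tile2, tile3, tile4, canister, slate, lifter, weight from where it was at the start of the episode above 0.015 m).
It also fails if it takes over 72 s, if anything falls off the work surface, if the arm or the gripper's body presses on something with over 40 N, if the wrist force passes 120 N, or if a joint passes its speed limit or range.

## Working session

There is one attempt and no reset: what is moved stays moved. The work goes in short steps, Python scripts to look and compute and a tool call to move; the robot and the scene stay as the last step left them, time stands still between calls to the robot, and variables do not carry over. Pictures are saved under pics/ and viewed, about 8 in all and at most 12, crops included, and the job is handed in when it is done.

Besides the shell and the picture viewer there is one more tool, called as name(argument=value, ...), one argument or row to a line, values as JSON. step_arm: Moves the arm, as the interface text tells. Its arguments: {"type":"object","properties":{"plan":{"type":"array"}},"required":["plan"]}

```bash
mkdir -p pics; ls
cat > h.py <<'E'
import numpy as np, cv2
from bench import robot, cams
def snap(n,f):
    s=cams.snapshot(n); cv2.imwrite(f,s["frame"][:,:,::-1].copy()); 
    np.save('%s.npy'%n,np.array({k:v for k,v in s.items()},dtype=object),allow_pickle=True); return s
def load(n): return np.load('%s.npy'%n,allow_pickle=True).item()
E
python3 - <<'E'
from h import *
for n in("top","side"):
    s=snap(n,f"pics/{n}0.png"); print(n,s["camera_matrix"],s["k1"],s["origin"],s["attitude"])
print(robot.get_obs())
E
```

```text
pics
top [[435.71232384   0.         318.54127583]
 [  0.         435.71232384 206.06200615]
 [  0.           0.           1.        ]] 0.028738754131660913 [0.34312817 0.00671939 1.3486229 ] [-3.00545504e+00  2.29762846e-03 -1.58300203e+00]
side [[405.59448446   0.         320.63415793]
 [  0.         405.59448446 204.1071364 ]
 [  0.           0.           1.        ]] -0.08497931708443938 [ 0.38983236 -1.25151578  0.78123115] [-2.08985785e+00 -1.14796117e-04 -1.07557482e-01]
{'time': 0.1, 'joint_positions': array([ 1.22791512e+00,  8.79180486e-02,  1.37206100e+00,  9.26596606e-06,
        1.68357165e+00, -1.03096696e-01]), 'qvel': array([ 9.12028037e-04, -2.30758390e-03, -3.66932414e-03,  3.59189314e-03,
       -1.91953969e-04, -4.46045337e-05]), 'joint_torque': array([ 1.87400496e-03, -3.41249013e+01, -3.03304732e+01,  7.20210909e-02,
        3.03049141e-02, -7.82100051e-05]), 'tool_pos': array([0.13044498, 0.5337721 , 0.17812242]), 'ee_rot': array([-3.13964596e+00, -2.10670174e-04,  2.90180898e+00]), 'wrist_force': array([-0.62186477, -0.60366838, -0.96591974]), 'wrist_torque': array([-0.00844708,  0.00963578, -0.02404983]), 'width': 0.09395702152834189}
```

View pics/top0.png

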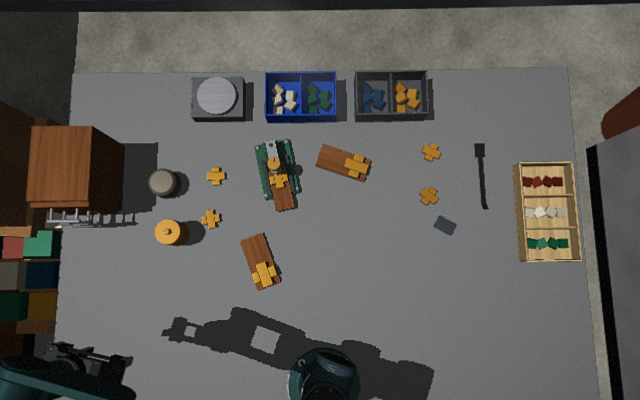

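View pics/side0.png

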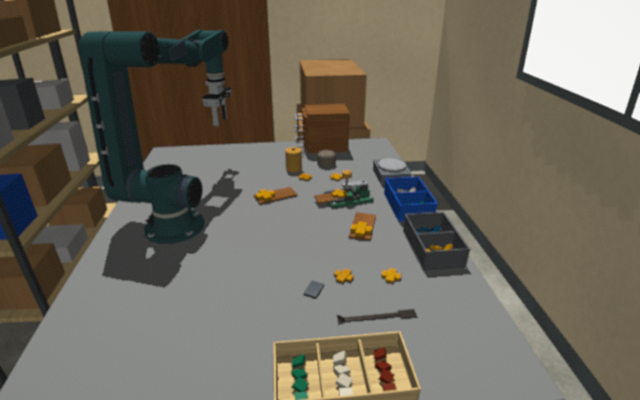

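The top view shows three holders with a cross tile. One lies in the green press at (278,182), and two loose ones lie at (262,262) and (344,163). There are also four loose cross tiles at (216,176), (211,218), (431,152) and (429,196). The one I want is in the press channel at (278,182). I'll check it in a close crop.

Run:
```python
from h import *
t=load("top")["frame"][:,:,::-1]; s=load("side")["frame"][:,:,::-1]
a=cv2.resize(t[130:220,230:310].copy(),None,fx=6,fy=6,interpolation=cv2.INTER_CUBIC)
b=cv2.resize(s[165:213,310:380].copy(),None,fx=4,fy=4,interpolation=cv2.INTER_CUBIC)
c=np.zeros((540,790,3),np.uint8); c[:540,:480]=a; c[:192,500:780]=b
cv2.imwrite("pics/crop1.png",c)
```

```text
(no output)
```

View pics/crop1.png

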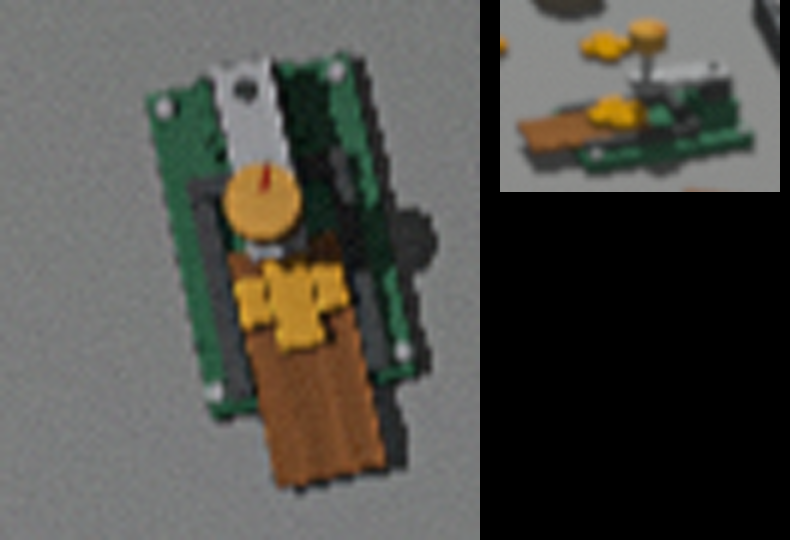

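The crop confirms it: this board lies in the green channel with its free end towards the robot. The bed corners are at crop (150,95), (350,55), (412,375) and (212,418). The board end runs from (282,487) to (385,464), and the knob is at (262,203) with a red mark.

```bash
cat >> h.py <<'E'
from scipy.spatial.transform import Rotation as Ro
from scipy.optimize import least_squares
def ray(s,uv):
    K=s["camera_matrix"]; m=np.array([(uv[0]-K[0,2])/K[0,0],(uv[1]-K[1,2])/K[1,1]]); p=m.copy()
    for _ in range(20): p=m/(1+s["k1"]*(p@p))
    return Ro.from_euler("xyz",s["attitude"]).as_matrix()@np.r_[p,1]
def atz(s,uv,z):
    d=ray(s,uv); o=s["origin"]; return (o+d*(z-o[2])/d[2])[:2]
def proj(s,P):
    K=s["camera_matrix"]; q=Ro.from_euler("xyz",s["attitude"]).as_matrix().T@(np.asarray(P)-s["origin"]); p=q[:2]/q[2]; p=p*(1+s["k1"]*(p@p))
    return np.array([K[0,0]*p[0]+K[0,2],K[1,1]*p[1]+K[1,2]])
E
python3 - <<'E'
from h import *
s=load("top"); f=lambda x,y:((x+.5)/6-.5+230,(y+.5)/6-.5+130)
c=np.array([atz(s,f(*p),.016) for p in[(150,95),(350,55),(412,375),(212,418)]])
m=np.array([(.095,.055),(.095,-.055),(-.08,-.055),(-.08,.055)])
R=lambda a:np.array([[np.cos(a),-np.sin(a)],[np.sin(a),np.cos(a)]])
r=least_squares(lambda q:(m@R(q[2]).T+q[:2]-c).ravel(),[.5,.1,0]).x
print(c,r,np.round((m@R(r[2]).T+r[:2]-c)*1000,1))
e=np.array([atz(s,f(*p),.024) for p in[(282,487),(385,464)]])
print("end",e,e.mean(0),"in press",(e-r[:2])@R(r[2]),np.linalg.norm(e[0]-e[1]))
k=atz(s,f(262,203),.120);print("knob",k,(k-r[:2])@R(r[2]))
mk=atz(s,f(266,170),.122);print("mark ang",np.arctan2(*(mk-k)[::-1])-r[2])
w=load("side")
for P in[(*r[:2],.122),(*r[:2],.1)]: print(proj(w,P))
for n in[(216,176),(211,218),(171,232),(163,182)]:print(n,atz(s,n,.05))
print([atz(s,p,.02) for p in[(262,290),(245,240),(245,235),(268,235),(344,163),(318,150),(318,165)]])
E
```

```text
[[0.72067915 0.20629769]
 [0.74102053 0.10145079]
 [0.57023519 0.0699322 ]
 [0.54904454 0.17315266]] [0.63787914 0.13629545 0.18951641] [[ 0.1  1.9]
 [ 0.5 -1.3]
 [-0.6 -2.7]
 [-0.1  2.1]]
end [[0.51171869 0.13626899]
 [0.52291164 0.08362981]] [0.51731517 0.1099494 ] in press [[-0.12390658  0.02374062]
 [-0.12283042 -0.03006465]] 0.05381603108058592
knob [0.63720922 0.13657468] [-0.00060532  0.00040043]
mark ang -0.32310558964250924
[346.16881073 171.3195837 ]
[345.99365651 176.50938102]
(216, 176) [0.61697283 0.31743356]
(211, 218) [0.48900676 0.32987161]
(171, 232) [0.44862652 0.4475802 ]
(163, 182) [0.60032857 0.47671089]
[array([0.27354806, 0.1799776 ]), array([0.42370889, 0.23262874]), array([0.43892928, 0.23280197]), array([0.43802485, 0.16274194]), array([ 0.65968876, -0.07348866]), array([0.70236006, 0.00708256]), array([0.65436123, 0.00766073])]
```

step_arm(
  plan=[
    [[25,-31,0,0.1,0],[50,-61,0,0.2,0],[75,-92,0,0.3,0],[100,-122,0,0.4,0],[125,-153,0,0.43,0],[150,-183,0,0.43,0],[175,-214,0,0.43,0],[200,-245,0,0.43,0]],
  ],
)

```text
time: 0.77
tool_pos: [0.3312, 0.2875, 0.1788]
ee_rot: [-3.142, -0.0, -2.951]
wrist_force: [0.6, -0.3, 0.1]
width: 0.0443
```

step_arm(
  plan=[
    [[25,-31,0,0,0],[50,-61,0,0,0],[75,-92,0,0,0],[100,-122,0,0,0],[125,-153,0,0,0],[150,-183,0,0,0],[150,-183,0,0,0]],
  ],
)

```text
time: 1.35
tool_pos: [0.4835, 0.1009, 0.1779]
ee_rot: [-3.139, -0.001, -2.959]
wrist_force: [-0.1, 0.2, 0.6]
width: 0.0009
```

step_arm(
  plan=[
    [[0,0,-40,0,0],[0,0,-80,0,0],[0,0,-120,0,0],[0,0,-150,0,0],[0,0,-165,0,0],[0,0,-165,0,0],[0,0,-165,0,0]],
  ],
)

```text
time: 1.93
tool_pos: [0.4794, 0.1066, 0.0133]
ee_rot: [3.141, -0.003, -2.951]
wrist_force: [0.0, 0.3, 0.9]
width: 0.0007
```

Run:
```python
from h import *
o=robot.get_obs();print(o["tool_pos"],o["ee_rot"],o["wrist_force"],o["joint_positions"])
t=snap("top","pics/t1.png")["frame"][:,:,::-1]; s=snap("side","pics/s1.png")["frame"][:,:,::-1]
c=np.zeros((540,800,3),np.uint8)
c[:360,:400]=cv2.resize(t[130:220,230:330].copy(),None,fx=4,fy=4,interpolation=cv2.INTER_CUBIC)
c[:400,400:800]=cv2.resize(s[130:230,290:390].copy(),None,fx=4,fy=4,interpolation=cv2.INTER_CUBIC)
cv2.imwrite("pics/crop2.png",c)
```

```text
[0.47942868 0.1066304  0.01334178] [ 3.14107355e+00 -2.70433115e-03 -2.95094466e+00] [0.01027643 0.32884122 0.88494425] [ 1.03134394e-01  5.48149247e-02  1.74309102e+00  2.87973054e-04
  1.34642607e+00 -1.65837368e+00]
```

View pics/crop2.png

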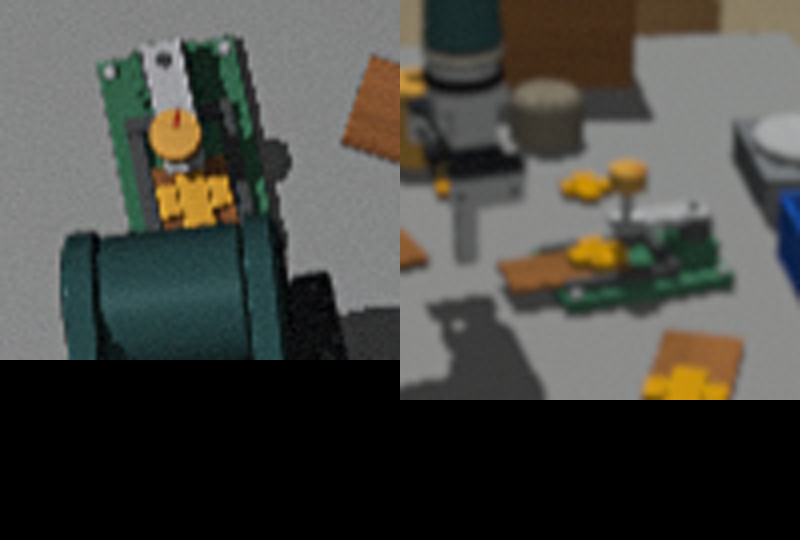

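The fingers stand shut at crop (465,225), in front of the board end and in line with it. Next I push along (0.982, 0.189).

step_arm(
  plan=[
    [[9.8,1.9,0,0,0],[19.6,3.8,0,0,0],[24.5,4.7,0,0,0],[29.5,5.7,0,0,0],[34.4,6.6,0,0,0],[39.3,7.6,0,0,0],[44.2,8.5,0,0,0],[44.2,8.5,0,0,0]],
  ],
)

```text
time: 2.7
tool_pos: [0.5257, 0.1149, 0.0141]
ee_rot: [3.142, 0.0, -2.951]
wrist_force: [0.4, -1.1, 0.6]
width: 0.0007
```

step_arm(
  plan=[
    [[2,0.4,0,0,0],[3.9,0.8,0,0,0],[5.9,1.1,0,0,0],[5.9,1.1,0,0,0]],
  ],
)

```text
time: 3.03
tool_pos: [0.531, 0.1159, 0.0143]
ee_rot: [3.142, 0.0, -2.951]
wrist_force: [-0.2, -0.4, 0.2]
width: 0.0007
```

step_arm(
  plan=[
    [[1,0.2,0,0,0],[2,0.4,0,0,0],[3,0.6,0,0,0],[3,0.6,0,0,0]],
  ],
)

```text
time: 3.37
tool_pos: [0.5339, 0.1165, 0.0142]
ee_rot: [3.142, 0.0, -2.951]
wrist_force: [0.2, 0.4, 0.3]
width: 0.0004
```

step_arm(
  plan=[
    [[0.5,0.1,0,0,0],[1,0.2,0,0,0],[1,0.2,0,0,0]],
  ],
)

```text
time: 3.62
tool_pos: [0.5348, 0.1167, 0.0142]
ee_rot: [3.142, 0.0, -2.951]
wrist_force: [-0.7, -0.4, -0.5]
width: 0.0003
```

step_arm(
  plan=[
    [[0.5,0.1,0,0,0],[1,0.2,0,0,0],[1,0.2,0,0,0]],
  ],
)

```text
time: 3.87
tool_pos: [0.5358, 0.1169, 0.0142]
ee_rot: [3.142, 0.0, -2.951]
wrist_force: [0.1, -0.1, 0.5]
width: 0.0003
```

step_arm(
  plan=[
    [[0.5,0.1,0,0,0],[1,0.2,0,0,0],[1,0.2,0,0,0]],
  ],
)

```text
time: 4.12
tool_pos: [0.5368, 0.1171, 0.0142]
ee_rot: [3.142, 0.0, -2.951]
wrist_force: [0.8, 1.1, -0.6]
width: 0.0001
```

step_arm(
  plan=[
    [[0.5,0.1,0,0,0],[1,0.2,0,0,0],[1,0.2,0,0,0]],
  ],
)

```text
time: 4.37
tool_pos: [0.5378, 0.1173, 0.0142]
ee_rot: [3.142, 0.0, -2.951]
wrist_force: [0.6, -0.3, 0.0]
width: 0.0003
```

step_arm(
  plan=[
    [[0.5,0.1,0,0,0],[1,0.2,0,0,0],[1,0.2,0,0,0]],
  ],
)

```text
time: 4.62
tool_pos: [0.5388, 0.1175, 0.0142]
ee_rot: [3.141, 0.0, -2.951]
wrist_force: [0.0, 0.5, 0.5]
width: 0.0007
```

step_arm(
  plan=[
    [[0.5,0.1,0,0,0],[1,0.2,0,0,0],[1,0.2,0,0,0]],
  ],
)

```text
time: 4.87
tool_pos: [0.5398, 0.1177, 0.0142]
ee_rot: [3.142, 0.0, -2.951]
wrist_force: [0.2, 0.1, -0.6]
width: 0.0005
```

Run:
```python
from h import *
o=robot.get_obs();print(o["tool_pos"],o["wrist_force"])
t=snap("top","pics/t2.png")["frame"][:,:,::-1]; s=snap("side","pics/s2.png")["frame"][:,:,::-1]
c=np.zeros((540,800,3),np.uint8)
c[:360,:400]=cv2.resize(t[130:220,230:330].copy(),None,fx=4,fy=4,interpolation=cv2.INTER_CUBIC)
c[:360,400:800]=cv2.resize(s[150:213,310:380].copy(),(400,360),interpolation=cv2.INTER_CUBIC)
cv2.imwrite("pics/crop3.png",c)
```

```text
[0.53984345 0.11769716 0.01421653] [ 0.21655639  0.14206001 -0.64168467]
```

View pics/crop3.png

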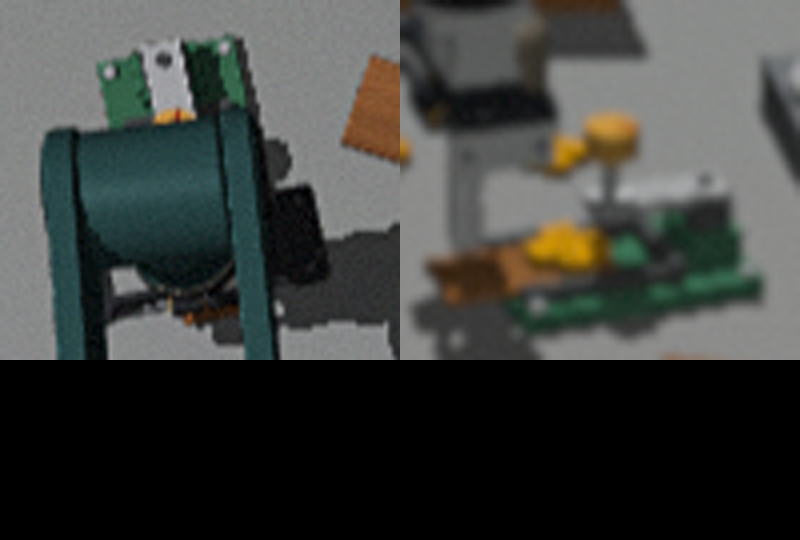

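Run:
```python
from h import *
w=load("side");t=load("top")
f=lambda p:((p-[310,150])*[400/70,360/63]+[400,0]).round()
a=.1895;R=np.array([[np.cos(a),-np.sin(a)],[np.sin(a),np.cos(a)]]);o=np.array([.638,.1363])
P=lambda x,y,z:np.r_[R@[x,y]+o,z]
print("tcp",f(proj(w,[.5398,.1177,.0142])), "tcp+100",f(proj(w,[.5398,.1177,.114])))
for n,q in dict(endL=(-.123,.029,.024),endR=(-.123,-.029,.024),endRb=(-.123,-.029,.016),bedFR=(-.08,-.055,.016),bedBR=(.095,-.055,.016),bedFRb=(-.08,-.055,0),knobtop=(0,0,.122),homeendR=(-.095,-.029,.024)).items(): print(n,f(proj(w,P(*q))))
```

```text
tcp [464. 284.] tcp+100 [464. 151.]
endL [419. 257.]
endR [444. 296.]
endRb [444. 307.]
bedFR [517. 316.]
bedBR [761. 279.]
bedFRb [517. 337.]
knobtop [607. 122.]
homeendR [484. 290.]
```

Run:
```python
from h import *
w=load("side")
print("crop2 tcp",(proj(w,[.4794,.1066,.0133])-[290,130])*4+[400,0])
s=w["frame"][:,:,::-1]; g=cv2.imread("pics/s1.png")
a=cv2.resize(s[165:215,305:355].copy(),(400,400),interpolation=cv2.INTER_LANCZOS4)
b=cv2.resize(g[165:215,295:345].copy(),(400,400),interpolation=cv2.INTER_LANCZOS4)
c=np.clip(np.hstack([b,a]).astype(float)*1.6,0,255).astype(np.uint8)
cv2.imwrite("pics/crop4.png",c)
```

```text
crop2 tcp [463.50338988 288.31257186]
```

View pics/crop4.png

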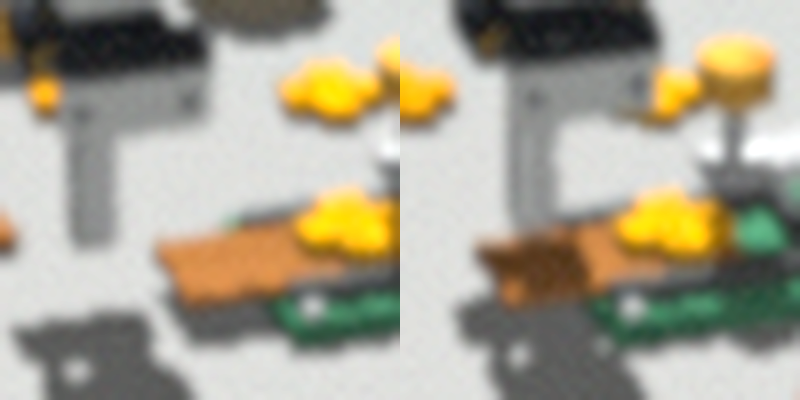

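Run:
```python
from h import *
w=load("side")
print("start tcp",proj(w,[.1304,.5338,.1781]),"20mm up",proj(w,[.1304,.5338,.1981]))
s=cv2.imread("pics/side0.png")
a=cv2.resize(s[60:140,180:260].copy(),(400,400),interpolation=cv2.INTER_CUBIC)
s=cv2.imread("pics/s1.png")
b=cv2.resize(s[110:230,260:380].copy(),(400,400),interpolation=cv2.INTER_CUBIC)
cv2.imwrite("pics/crop5.png",np.clip(np.hstack([a,b]).astype(float)*1.6,0,255).astype(np.uint8))
o=robot.get_obs();print(o["joint_positions"],o["tool_pos"])
```

```text
start tcp [221.04370232 128.12684207] 20mm up [220.53848019 123.87529613]
[ 1.11941095e-01  1.83259472e-01  1.59814056e+00  8.27447792e-05
  1.36018777e+00 -1.64905076e+00] [0.53976554 0.11766277 0.0141881 ]
```

View pics/crop5.png

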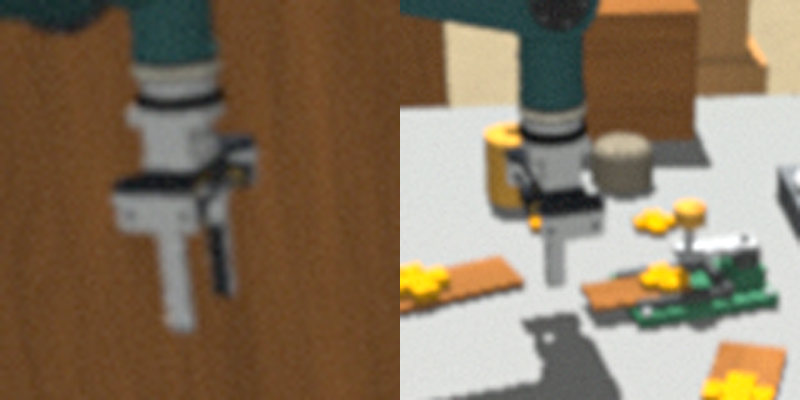

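The board end hasn't moved from its start. In both side views the fingertips appear about 28 mm higher than the reported TCP: at the start (221,122) against a predicted (221,128). So the fingers are passing over the board. I'll back off and check the height by touching the bare table.

step_arm(
  plan=[
    [[-20,-3.8,0,0,0],[-40,-7.6,0,0,0],[-61,-11.7,0,0,0],[-61,-11.7,-5,0,0],[-61,-11.7,-10,0,0],[-61,-11.7,-15,0,0],[-61,-11.7,-15,0,0]],
  ],
)

```text
time: 5.55
tool_pos: [0.4787, 0.106, -0.0021]
ee_rot: [3.141, -0.002, -2.951]
wrist_force: [-0.3, 0.6, -0.8]
width: 0.0005
```

step_arm(
  plan=[
    [[0,0,-1,0,0],[0,0,-2,0,0],[0,0,-3,0,0],[0,0,-3,0,0]],
  ],
)

```text
time: 5.88
tool_pos: [0.479, 0.106, -0.004]
ee_rot: [3.141, -0.0, -2.951]
wrist_force: [0.4, -0.6, 0.1]
width: 0.0003
```

step_arm(
  plan=[
    [[0,0,-1,0,0],[0,0,-2,0,0],[0,0,-2,0,0]],
  ],
)

```text
time: 6.13
tool_pos: [0.4786, 0.106, -0.0059]
ee_rot: [3.142, -0.0, -2.951]
wrist_force: [0.7, 0.3, 0.4]
width: 0.0007
```

A reported z of -6 mm with no contact confirms the height offset.

step_arm(
  plan=[
    [[0,0,-1,0,0],[0,0,-2,0,0],[0,0,-3,0,0],[0,0,-3,0,0]],
  ],
)

```text
time: 6.47
tool_pos: [0.4785, 0.106, -0.0091]
ee_rot: [3.141, -0.0, -2.951]
wrist_force: [0.2, -0.6, 0.4]
width: 0.0008
```

step_arm(
  plan=[
    [[0,0,-1,0,0],[0,0,-2,0,0],[0,0,-2,0,0]],
  ],
)

```text
time: 6.72
tool_pos: [0.4786, 0.106, -0.011]
ee_rot: [3.141, -0.0, -2.951]
wrist_force: [0.2, 0.5, -0.6]
width: 0.0004
```

step_arm(
  plan=[
    [[0,0,-1,0,0],[0,0,-2,0,0],[0,0,-2,0,0]],
  ],
)

```text
time: 6.97
tool_pos: [0.4785, 0.106, -0.0131]
ee_rot: [3.141, -0.0, -2.951]
wrist_force: [-0.2, 0.1, 0.5]
width: 0.0004
```

Run:
```python
from h import *
s=snap("side","pics/s3.png")["frame"][:,:,::-1]; t=snap("top","pics/t3.png")["frame"][:,:,::-1]
w=load("side");o=robot.get_obs();print(o["tool_pos"],o["wrist_force"]);f=lambda p:(p-[280,150])*400/70
print(f(proj(w,o["tool_pos"])),f(proj(w,o["tool_pos"]+[0,0,.028])))
b=cv2.resize(s[150:220,280:350].copy(),(400,400),interpolation=cv2.INTER_CUBIC)
a=cv2.resize(t[130:230,230:330].copy(),(400,400),interpolation=cv2.INTER_CUBIC)
cv2.imwrite("pics/crop6.png",np.clip(np.hstack([b,a]).astype(float)*1.6,0,255).astype(np.uint8))
```

```text
[ 0.47866951  0.10598173 -0.0128782 ] [-0.36089965 -0.66489875  0.16300529]
[147.55010136 331.65044727] [146.8010492  295.73929073]
```

View pics/crop6.png

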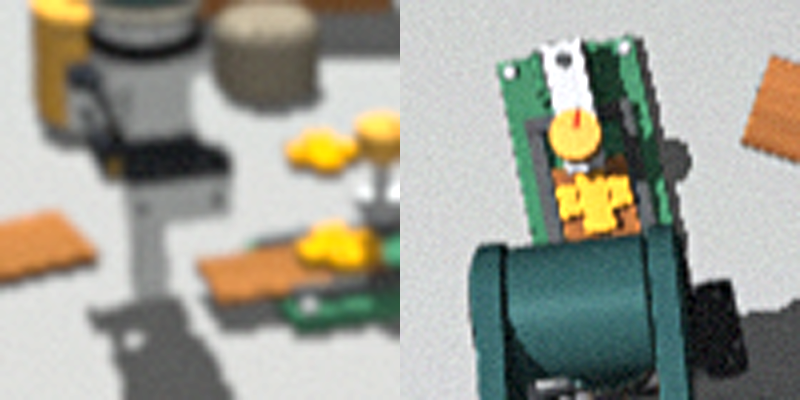

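The fingertip is at crop (148,296), which is exactly 28 mm above the reported TCP. So the true z is now about 15 mm. Pushing again.

step_arm(
  plan=[
    [[10,1.9,-3,0,0],[20,3.8,-3,0,0],[27,5.2,-3,0,0],[32,6.2,-3,0,0],[37,7.1,-3,0,0],[42,8.1,-3,0,0],[47,9,-3,0,0],[47,9,-3,0,0]],
  ],
)

```text
time: 7.73
tool_pos: [0.5269, 0.1151, -0.0157]
ee_rot: [3.142, 0.001, -2.951]
wrist_force: [0.6, -0.1, 0.2]
width: 0.0004
```

step_arm(
  plan=[
    [[1.5,0.3,0,0,0],[3,0.6,0,0,0],[4.5,0.9,0,0,0],[6,1.2,0,0,0],[6,1.2,0,0,0]],
  ],
)

```text
time: 8.15
tool_pos: [0.532, 0.1162, -0.0158]
ee_rot: [3.142, 0.0, -2.951]
wrist_force: [0.4, -0.1, 0.0]
width: 0.0007
```

step_arm(
  plan=[
    [[0.5,0.1,0,0,0],[1,0.2,0,0,0],[1,0.2,0,0,0]],
  ],
)

```text
time: 8.4
tool_pos: [0.5327, 0.1164, -0.0158]
ee_rot: [3.141, -0.0, -2.951]
wrist_force: [-0.2, -0.1, 0.3]
width: 0.0005
```

step_arm(
  plan=[
    [[0.5,0.1,0,0,0],[1,0.2,0,0,0],[1,0.2,0,0,0]],
  ],
)

```text
time: 8.65
tool_pos: [0.5339, 0.1166, -0.0158]
ee_rot: [3.141, 0.0, -2.951]
wrist_force: [-0.9, -0.9, 0.5]
width: 0.0002
```

step_arm(
  plan=[
    [[0.5,0.1,0,0,0],[1,0.2,0,0,0],[1,0.2,0,0,0]],
  ],
)

```text
time: 8.9
tool_pos: [0.5349, 0.1168, -0.0158]
ee_rot: [3.142, 0.0, -2.951]
wrist_force: [-0.4, 0.0, -0.1]
width: 0.0007
```

step_arm(
  plan=[
    [[0.5,0.1,0,0,0],[1,0.2,0,0,0],[1,0.2,0,0,0]],
  ],
)

```text
time: 9.15
tool_pos: [0.5359, 0.117, -0.0158]
ee_rot: [3.142, 0.0, -2.951]
wrist_force: [0.5, 0.3, -0.2]
width: 0.0004
```

step_arm(
  plan=[
    [[0.5,0.1,0,0,0],[1,0.2,0,0,0],[1,0.2,0,0,0]],
  ],
)

```text
time: 9.4
tool_pos: [0.5369, 0.1172, -0.0158]
ee_rot: [3.142, 0.0, -2.951]
wrist_force: [-0.5, -0.0, -0.4]
width: 0.0007
```

Run:
```python
from h import *
s=snap("side","pics/s4.png")["frame"].astype(int)
g=cv2.imread("pics/s1.png")[:,:,::-1].astype(int)
# yellow tile mask columns in the press area
for n,i in(("before",g),("now",s)):
    c=i[180:204,325:362]; m=(c[...,0]>130)&(c[...,2]<70)&(c[...,1]>85); y,x=np.nonzero(m); print(n,m.sum(),x.mean()+325,y.mean()+180,x.min()+325,x.max()+325)
o=robot.get_obs();print(o["tool_pos"],o["wrist_force"])
```

```text
before 92 334.5217391304348 194.01086956521738 325 343
now 66 335.3181818181818 194.46969696969697 328 343
[ 0.53687559  0.11717408 -0.01580109] [ 0.29883496 -0.0015451  -0.39360403]
```

Run:
```python
from h import *
s=load("side")["frame"][:,:,::-1]; g=cv2.imread("pics/s1.png")
F=lambda i:cv2.resize(i[155:215,305:365].copy(),(400,400),interpolation=cv2.INTER_CUBIC)
cv2.imwrite("pics/crop7.png",np.clip(np.hstack([F(g),F(s)]).astype(float)*1.6,0,255).astype(np.uint8))
```

```text
(no output)
```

View pics/crop7.png

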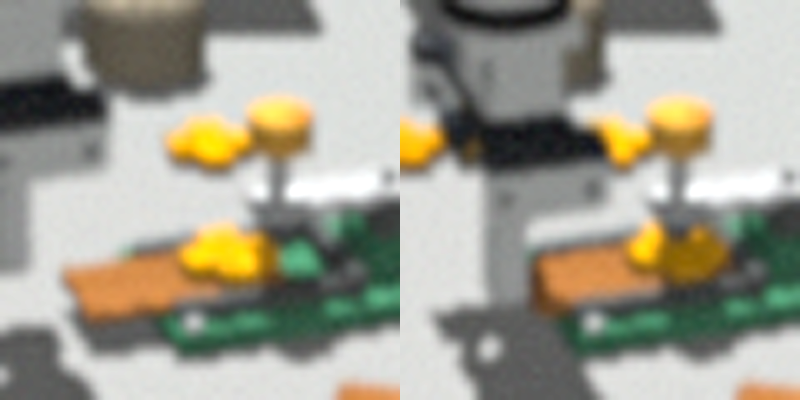

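The board now moves with the finger, and the tile is at crop (677,250), about under the foot at (678,215). I'll creep on until I feel the stop.

step_arm(
  plan=[
    [[0.5,0.1,0,0,0],[0.5,0.1,0,0,0]],
  ],
)

```text
time: 9.62
tool_pos: [0.5369, 0.1172, -0.0158]
ee_rot: [3.142, -0.001, -2.951]
wrist_force: [-2.3, -0.4, -0.1]
width: 0.0005
```

step_arm(
  plan=[
    [[0.5,0.1,0,0,0],[0.5,0.1,0,0,0]],
  ],
)

```text
time: 9.78
tool_pos: [0.537, 0.1172, -0.0158]
ee_rot: [3.142, -0.002, -2.951]
wrist_force: [-2.9, -1.3, 2.6]
width: 0.0001
```

step_arm(
  plan=[
    [[0.5,0.1,0,0,0],[0.5,0.1,0,0,0]],
  ],
)

```text
time: 9.95
tool_pos: [0.537, 0.1172, -0.0158]
ee_rot: [3.142, -0.003, -2.951]
wrist_force: [-5.0, -0.9, 3.3]
width: 0.0005
```

step_arm(
  plan=[
    [[0.5,0.1,0,0,0],[0.5,0.1,0,0,0]],
  ],
)

```text
time: 10.12
tool_pos: [0.537, 0.1172, -0.0158]
ee_rot: [-3.142, -0.004, -2.951]
wrist_force: [-6.6, -1.3, 5.5]
width: 0.0007
```

It is home: the reaction grows at about 4 N/mm, and the TCP at press x = -0.103 matches the home geometry. Now I back off, rise and open.

step_arm(
  plan=[
    [[-10,-2,0,0,0],[-22,-4,0,0,0],[-22,-4,40,0,0],[-22,-4,80,0.1,30],[-22,-4,120,0.2,100],[-22,-4,160,0.3,100],[-22,-4,181,0.4,100],[-22,-4,181,0.5,100]],
  ],
)

```text
time: 10.78
tool_pos: [0.5215, 0.1142, 0.1732]
ee_rot: [-3.133, 0.014, -2.446]
wrist_force: [0.6, 0.4, 1.1]
width: 0.0303
```

step_arm(
  plan=[
    [[30,6,0,0.1,100],[60,11,0,0.2,100],[90,17,0,0.3,100],[121,23,0,0.3,100],[121,23,0,0.3,100],[121,23,0,0.3,100],[121,23,0,0.3,100]],
  ],
)

```text
time: 11.37
tool_pos: [0.6377, 0.1366, 0.1649]
ee_rot: [3.141, -0.0, -2.151]
wrist_force: [-0.3, 0.5, 0.1]
width: 0.0768
```

Run:
```python
from h import *
o=robot.get_obs();print(o["tool_pos"],o["ee_rot"],o["joint_positions"],o["wrist_torque"],o["wrist_force"])
s=snap("side","pics/s5.png")["frame"][:,:,::-1]
F=lambda i:cv2.resize(i[110:210,300:400].copy(),(560,560),interpolation=cv2.INTER_CUBIC)
cv2.imwrite("pics/crop8.png",np.clip(F(s).astype(float)*1.6,0,255).astype(np.uint8))
w=load("side");f=lambda p:(p-[300,110])*5.6
print("tip pred",f(proj(w,o["tool_pos"]+[0,0,.028])),"knob",f(proj(w,[.638,.1363,.122])),f(proj(w,[.638,.1363,.1])))
```

```text
[0.63766409 0.13660624 0.16491326] [ 3.14133457e+00 -9.47819374e-06 -2.15149206e+00] [ 1.24044920e-01  3.20000170e-01  1.12453072e+00  1.61264229e-04
  1.69726450e+00 -2.43683167e+00] [0.05668802 0.08003144 0.00273277] [-0.28164376  0.47376778  0.14024661]
tip pred [261.37719731 246.8160786 ] knob [258.71922412 343.37893161] [257.73718502 372.44155842]
```

View pics/crop8.png

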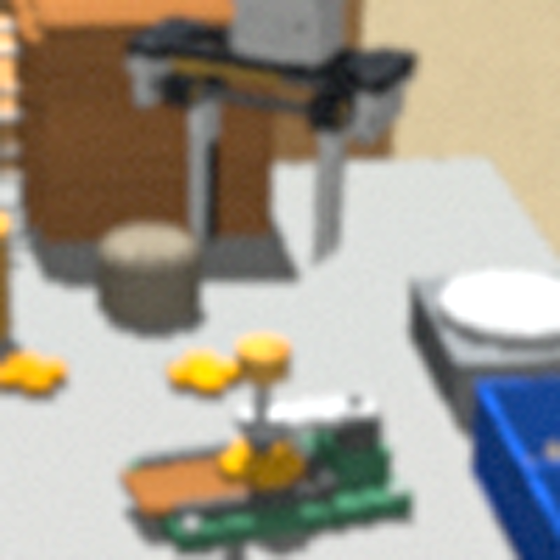

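The tips are at crop (200,240) and (322,258), centred over the knob at (264,345), and the 28 mm offset holds here too. I descend over the knob and close.

step_arm(
  plan=[
    [[0,0,-30,0,100],[0,0,-60,0,100],[0,0,-85,0,100],[0,0,-102,0,100],[0,0,-102,0,100],[0,0,-102,0,100]],
  ],
)

```text
time: 11.92
tool_pos: [0.6366, 0.1364, 0.0635]
ee_rot: [3.141, -0.0, -2.151]
wrist_force: [0.4, 0.3, 0.0]
width: 0.0938
```

step_arm(
  plan=[
    [[0,0,0,0,45],[0,0,0,0,45],[0,0,0,0,45],[0,0,0,0,45],[0,0,0,0,20],[0,0,0,0,20],[0,0,0,0,20],[0,0,0,0,20]],
  ],
)

```text
time: 12.58
tool_pos: [0.6377, 0.1366, 0.0631]
ee_rot: [3.141, -0.0, -2.151]
wrist_force: [-0.3, -1.0, 0.9]
width: 0.044
```

```bash
python3 -c "
from h import *
o=robot.get_obs()
for k in('tool_pos','ee_rot','wrist_force','wrist_torque','width'):print(k,o[k])"
```

```text
tool_pos [0.63772078 0.13657507 0.0631078 ]
ee_rot [ 3.14136104e+00 -1.05366083e-04 -2.15139347e+00]
wrist_force [-0.31555554 -1.03416642  0.90753341]
wrist_torque [ 0.09288587  0.04043656 -0.01111417]
width 0.04395721616372014
```

step_arm(
  plan=[
    [[0,0,0,0,20],[0,0,0,0,20],[0,0,0,0,20],[0,0,0,0,20],[0,0,0,0,20],[0,0,0,0,20]],
  ],
)

```text
time: 13.08
tool_pos: [0.6385, 0.1361, 0.0633]
ee_rot: [-3.14, 0.0, -2.152]
wrist_force: [4.9, -2.6, -2.5]
width: 0.0374
```

```bash
cat > o.py <<'E'
from h import *
o=robot.get_obs()
for k in('time','tool_pos','ee_rot','wrist_force','wrist_torque','width'):print(k,np.round(o[k],4))
E
python3 o.py
```

```text
time 13.0833
tool_pos [0.6385 0.1361 0.0633]
ee_rot [-3.1400e+00  3.0000e-04 -2.1518e+00]
wrist_force [ 4.9145 -2.568  -2.5137]
wrist_torque [-0.3263 -0.6518  0.0168]
width 0.0374
```

Gripped: the width is 37.4 mm, with about 5 N of side load from a small offset. I centre it, then start turning clockwise while following the sink of 3.82 mm/rad.

step_arm(
  plan=[
    [[1.0,-0.7,0,0,20],[1.0,-0.7,0,0,20],[1.0,-0.7,0,0,20]],
  ],
)

```text
time: 13.33
tool_pos: [0.6386, 0.136, 0.0632]
ee_rot: [3.141, -0.0, -2.151]
wrist_force: [2.5, -1.6, -1.1]
width: 0.0371
```

step_arm(
  plan=[
    [[0,0,-0.4,-0.1,20],[0,0,-0.8,-0.2,20],[0,0,-1.1,-0.3,20],[0,0,-1.5,-0.4,20],[0,0,-1.9,-0.5,20],[0,0,-1.9,-0.5,20],[0,0,-1.9,-0.5,20]],
  ],
)

```text
time: 13.92
tool_pos: [0.6382, 0.1365, 0.0613]
ee_rot: [3.14, -0.0, -2.649]
wrist_force: [1.1, 0.1, -0.0]
width: 0.0378
```

```bash
python3 o.py
```

```text
time 13.9167
tool_pos [0.6382 0.1365 0.0613]
ee_rot [ 3.1402e+00 -5.0000e-04 -2.6489e+00]
wrist_force [ 1.0862  0.1185 -0.0221]
wrist_torque [ 0.1181 -0.085  -0.1149]
width 0.0378
```

step_arm(
  plan=[
    [[0,0,-0.4,-0.1,20],[0,0,-0.4,-0.1,20]],
  ],
)

```text
time: 14.08
tool_pos: [0.6381, 0.1366, 0.0608]
ee_rot: [3.14, -0.001, -2.751]
wrist_force: [0.6, 1.5, -0.5]
width: 0.0375
```

step_arm(
  plan=[
    [[0,0,-0.4,-0.1,20],[0,0,-0.4,-0.1,20]],
  ],
)

```text
time: 14.25
tool_pos: [0.6381, 0.1367, 0.0605]
ee_rot: [3.14, -0.001, -2.849]
wrist_force: [0.1, 1.7, 0.4]
width: 0.0373
```

step_arm(
  plan=[
    [[0,0,-0.4,-0.1,20],[0,0,-0.4,-0.1,20]],
  ],
)

```text
time: 14.42
tool_pos: [0.6381, 0.1368, 0.06]
ee_rot: [3.14, -0.001, -2.948]
wrist_force: [-0.7, 2.8, -0.2]
width: 0.0378
```

```bash
python3 o.py
```

```text
time 14.4167
tool_pos [0.6381 0.1368 0.06  ]
ee_rot [ 3.1398e+00 -9.0000e-04 -2.9483e+00]
wrist_force [-0.7234  2.8487 -0.157 ]
wrist_torque [ 0.6476  0.0818 -0.102 ]
width 0.0378
```

step_arm(
  plan=[
    [[0,0.5,-0.4,-0.1,20],[0,0.5,-0.4,-0.1,20]],
  ],
)

```text
time: 14.58
tool_pos: [0.6382, 0.137, 0.0597]
ee_rot: [3.141, -0.001, -3.048]
wrist_force: [-1.5, 1.4, -0.5]
width: 0.0377
```

step_arm(
  plan=[
    [[0,0,-0.4,-0.1,20],[0,0,-0.4,-0.1,20]],
  ],
)

```text
time: 14.75
tool_pos: [0.6382, 0.1371, 0.0593]
ee_rot: [3.14, -0.001, 3.136]
wrist_force: [-0.1, 2.9, 1.3]
width: 0.0374
```

step_arm(
  plan=[
    [[0,0,-0.4,-0.1,20],[0,0,-0.4,-0.1,20]],
  ],
)

```text
time: 14.92
tool_pos: [0.6383, 0.1372, 0.0589]
ee_rot: [3.14, -0.001, 3.036]
wrist_force: [-0.9, 2.3, 1.2]
width: 0.0377
```

```bash
python3 o.py
```

```text
time 14.9167
tool_pos [0.6383 0.1372 0.0589]
ee_rot [ 3.1402e+00 -1.1000e-03  3.0362e+00]
wrist_force [-0.852   2.3021  1.1944]
wrist_torque [ 0.7561  0.1878 -0.135 ]
width 0.0377
```

step_arm(
  plan=[
    [[0,0.5,-0.3,-0.1,20],[0,0.5,-0.3,-0.1,20],[0,0.5,-0.3,-0.1,20]],
  ],
)

```text
time: 15.17
tool_pos: [0.6384, 0.1374, 0.0585]
ee_rot: [3.141, -0.001, 2.938]
wrist_force: [-2.3, 3.1, -0.2]
width: 0.0372
```

step_arm(
  plan=[
    [[0,0,-0.38,-0.1,20],[0,0,-0.38,-0.1,20],[0,0,-0.38,-0.1,20]],
  ],
)

```text
time: 15.42
tool_pos: [0.6384, 0.1374, 0.0582]
ee_rot: [3.141, -0.001, 2.837]
wrist_force: [-2.2, 3.9, 0.8]
width: 0.0371
```

```bash
python3 o.py
```

```text
time 15.4167
tool_pos [0.6384 0.1374 0.0582]
ee_rot [ 3.1407e+00 -9.0000e-04  2.8369e+00]
wrist_force [-2.1784  3.887   0.8044]
wrist_torque [ 0.9607  0.2855 -0.2025]
width 0.0371
```

step_arm(
  plan=[
    [[-0.4,0.7,-0.38,-0.1,20],[-0.4,0.7,-0.38,-0.1,20],[-0.4,0.7,-0.38,-0.1,20]],
  ],
)

```text
time: 15.67
tool_pos: [0.6384, 0.1376, 0.0578]
ee_rot: [3.141, 0.0, 2.736]
wrist_force: [0.4, 2.8, -0.2]
width: 0.0374
```

step_arm(
  plan=[
    [[0,0,-0.38,-0.1,20],[0,0,-0.38,-0.1,20],[0,0,-0.38,-0.1,20]],
  ],
)

```text
time: 15.92
tool_pos: [0.6385, 0.1377, 0.0574]
ee_rot: [3.141, 0.0, 2.636]
wrist_force: [-0.8, 3.2, -1.0]
width: 0.0375
```

```bash
python3 o.py
```

```text
time 15.9167
tool_pos [0.6385 0.1377 0.0574]
ee_rot [3.141e+00 1.000e-04 2.636e+00]
wrist_force [-0.7844  3.209  -0.9686]
wrist_torque [ 0.8903  0.0031 -0.132 ]
width 0.0375
```

step_arm(
  plan=[
    [[0,0.6,-0.38,-0.1,20],[0,0.6,-0.38,-0.1,20],[0,0.6,-0.38,-0.1,20]],
  ],
)

```text
time: 16.17
tool_pos: [0.6386, 0.1379, 0.0571]
ee_rot: [3.142, 0.001, 2.536]
wrist_force: [-0.2, 2.9, -0.4]
width: 0.0374
```

step_arm(
  plan=[
    [[0,0,-0.38,-0.1,20],[0,0,-0.38,-0.1,20],[0,0,-0.38,-0.1,20]],
  ],
)

```text
time: 16.42
tool_pos: [0.6386, 0.138, 0.0567]
ee_rot: [3.141, 0.001, 2.436]
wrist_force: [-1.0, 3.3, -0.1]
width: 0.0374
```

```bash
python3 o.py
```

```text
time 16.4167
tool_pos [0.6386 0.138  0.0567]
ee_rot [3.1412e+00 5.0000e-04 2.4357e+00]
wrist_force [-0.9917  3.2868 -0.1259]
wrist_torque [ 0.6855 -0.2104 -0.1017]
width 0.0374
```

step_arm(
  plan=[
    [[0,0,-0.38,-0.1,20],[0,0,-0.38,-0.1,20],[0,0,-0.38,-0.1,20]],
  ],
)

```text
time: 16.67
tool_pos: [0.6387, 0.1381, 0.0564]
ee_rot: [3.141, 0.001, 2.336]
wrist_force: [0.5, 2.0, -1.7]
width: 0.0373
```

step_arm(
  plan=[
    [[0,0,-0.38,-0.1,20],[0,0,-0.38,-0.1,20],[0,0,-0.38,-0.1,20]],
  ],
)

```text
time: 16.92
tool_pos: [0.6388, 0.1382, 0.056]
ee_rot: [3.141, 0.001, 2.236]
wrist_force: [2.1, 2.6, -2.9]
width: 0.0373
```

```bash
python3 o.py
```

```text
time 16.9167
tool_pos [0.6388 0.1382 0.056 ]
ee_rot [3.1407e+00 5.0000e-04 2.2358e+00]
wrist_force [ 2.0639  2.5685 -2.8515]
wrist_torque [ 0.6402 -0.5023 -0.1645]
width 0.0373
```

step_arm(
  plan=[
    [[0.3,0.3,-0.7,-0.1,20],[0.3,0.3,-0.7,-0.1,20],[0.3,0.3,-0.7,-0.1,20]],
  ],
)

```text
time: 17.17
tool_pos: [0.6389, 0.1383, 0.0558]
ee_rot: [3.141, 0.001, 2.136]
wrist_force: [0.5, 2.0, -0.1]
width: 0.0374
```

step_arm(
  plan=[
    [[0,0,-0.38,-0.1,20],[0,0,-0.38,-0.1,20],[0,0,-0.38,-0.1,20]],
  ],
)

```text
time: 17.42
tool_pos: [0.6391, 0.1383, 0.0558]
ee_rot: [3.14, 0.001, 2.036]
wrist_force: [0.7, 1.8, 2.4]
width: 0.0373
```

```bash
python3 o.py
```

```text
time 17.4167
tool_pos [0.6391 0.1383 0.0558]
ee_rot [3.1403e+00 7.0000e-04 2.0358e+00]
wrist_force [0.6947 1.8147 2.3982]
wrist_torque [ 0.4298 -0.2504 -0.0917]
width 0.0373
```

step_arm(
  plan=[
    [[0,0,0,-0.08,20],[0,0,0,-0.08,20],[0,0,0,-0.08,20]],
  ],
)

```text
time: 17.67
tool_pos: [0.6392, 0.1384, 0.0557]
ee_rot: [3.14, 0.001, 1.955]
wrist_force: [0.5, 1.2, 4.7]
width: 0.0374
```

```bash
python3 o.py
```

```text
time 17.6667
tool_pos [0.6392 0.1384 0.0557]
ee_rot [3.1401e+00 7.0000e-04 1.9554e+00]
wrist_force [0.5454 1.1765 4.6828]
wrist_torque [ 0.3437 -0.3088 -0.0601]
width 0.0374
```

Contact: z stalled at 0.0558 m and Fz rose. I take off the downward press and turn the last bit.

step_arm(
  plan=[
    [[0,0,0.8,0,20],[0,0,0.8,0,20],[0,0,0.8,0,20]],
  ],
)

```text
time: 17.92
tool_pos: [0.6391, 0.1384, 0.0558]
ee_rot: [3.14, 0.0, 1.953]
wrist_force: [2.5, 2.4, 2.0]
width: 0.0374
```

step_arm(
  plan=[
    [[0,0,0,-0.08,20],[0,0,0,-0.08,20],[0,0,0,-0.08,20]],
  ],
)

```text
time: 18.17
tool_pos: [0.6392, 0.1384, 0.0558]
ee_rot: [3.14, 0.0, 1.874]
wrist_force: [3.7, 2.9, 1.4]
width: 0.0374
```

```bash
python3 o.py
```

```text
time 18.1667
tool_pos [0.6392 0.1384 0.0558]
ee_rot [3.1403e+00 4.0000e-04 1.8737e+00]
wrist_force [3.6658 2.8646 1.4034]
wrist_torque [ 0.3947 -0.854  -0.11  ]
width 0.0374
```

The geometry puts contact at about 1.84 rad of turn. At 2.16 rad the preload is about 19 N, mid-window. I release and rise.

step_arm(
  plan=[
    [[0,0,0.2,0,60],[0,0,0.2,0,60],[0,0,0.2,0,60],[0,0,0.2,0,100],[0,0,0.2,0,100],[0,0,0.2,0,100],[0,0,0.2,0,100],[0,0,0.2,0,100]],
  ],
)

```text
time: 18.83
tool_pos: [0.6385, 0.1384, 0.0558]
ee_rot: [-3.141, -0.0, 1.872]
wrist_force: [0.0, 0.3, -0.4]
width: 0.0862
```

step_arm(
  plan=[
    [[0,0,10,0,100],[0,0,30,0,100],[0,0,60,0,100],[0,0,90,0,100],[-40,0,110,0,100],[-80,0,110,0,100],[-120,0,110,0,100],[-160,0,110,0,100]],
  ],
)

```text
time: 19.5
tool_pos: [0.4774, 0.1385, 0.1673]
ee_rot: [3.139, 0.0, 1.872]
wrist_force: [-0.5, 0.2, 0.3]
width: 0.0938
```

step_arm(
  plan=[
    [[-40,0,0,0,100],[-80,40,0,0,100],[-80,80,0,0,100],[-80,120,0,0,100],[-80,120,0,0,100],[-80,120,0,0,100]],
  ],
)

```text
time: 20.0
tool_pos: [0.3981, 0.2606, 0.1667]
ee_rot: [3.14, -0.0, 1.876]
wrist_force: [-0.2, -0.5, -0.4]
width: 0.0937
```

```bash
python3 o.py
python3 - <<'E'
from h import *
t=snap("top","pics/t9.png")["frame"][:,:,::-1]; s=snap("side","pics/s9.png")["frame"][:,:,::-1]
c=np.zeros((540,800,3),np.uint8)
c[:,:400]=cv2.resize(t[130:211,245:305].copy(),(400,540),interpolation=cv2.INTER_CUBIC)
c[:400,400:]=cv2.resize(s[155:215,310:370].copy(),(400,400),interpolation=cv2.INTER_CUBIC)
cv2.imwrite("pics/crop9.png",np.clip(c*1.6,0,255).astype(np.uint8))
E
```

```text
time 20.0
tool_pos [0.3981 0.2606 0.1667]
ee_rot [ 3.1404e+00 -4.0000e-04  1.8764e+00]
wrist_force [-0.2415 -0.5248 -0.3719]
wrist_torque [-0.0477  0.0285  0.0431]
width 0.0937
```

View pics/crop9.png

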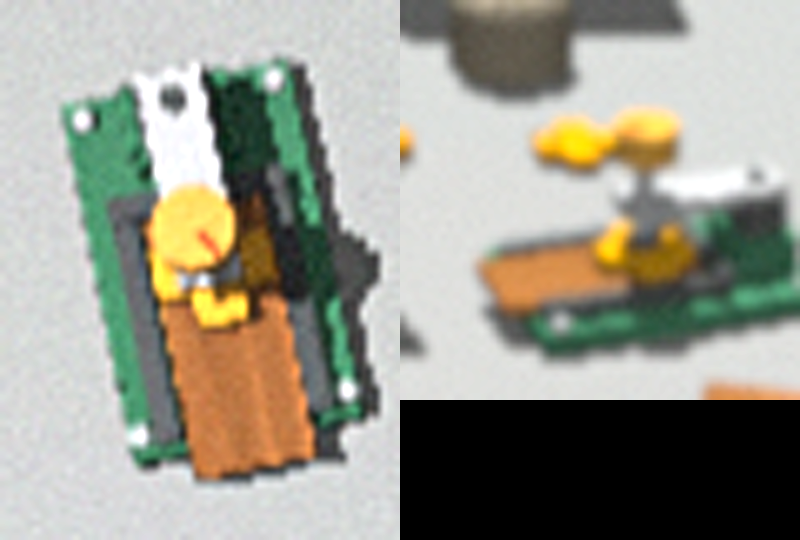

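The board is home: its end edge is at crop (197,478)–(315,455), 15 mm past the bed. The foot is down on the tile, and the red mark has turned clockwise to (215,255). The gripper is clear, so I hand in.

Run:
```python
from h import *
s=load("top"); f=lambda x,y:((x+.5)/6.667-.5+245,(y+.5)/6.667-.5+130)
a=.1895;R=np.array([[np.cos(a),-np.sin(a)],[np.sin(a),np.cos(a)]])
for p in[(197,478),(315,455)]: print((atz(s,f(*p),.024)-[.638,.1363])@R)
A=cv2.imread("pics/top0.png").astype(int);B=cv2.imread("pics/t9.png").astype(int)
for n,q in dict(can=(150,185,215,250),wt=(145,180,165,200),t1=(204,228,164,188),t2=(200,222,207,229),rt=(415,490,140,240)).items():
    x0,x1,y0,y1=q; print(n,np.abs(A[y0:y1,x0:x1]-B[y0:y1,x0:x1]).mean().round(1))
print(robot.close_job())
```

```text
[-0.09367218  0.02565424]
[-0.09405313 -0.02968348]
can 58.0
wt 9.3
t1 12.2
t2 79.4
rt 11.9
the job is handed in; nothing more can be done
None
```

The holder is pushed home against the back stop, the knob is screwed down onto the tile and released, and the job is handed in after about 20 of the 72 s.

- **Pushing:** My first push passed over the board without touching it, because the fingertips sit about 28 mm higher than the reported TCP. I saw this in the side view, allowed for it and pushed again. The stop showed as a reaction of about 7 N along the push.
- **Clamping:** I turned the knob 2.16 rad clockwise, following its sinking. The foot met the tile at about 1.84 rad: the height stopped falling and Fz rose to at most 4.7 N. By the given 60 N per rad that should hold the tile with about 19 N. This is worked out, not measured.
- **Last checks:**
  - **Home:** the board end measured −94 mm in the press frame (−95 mm is fully home), so it is home within the error of the pictures.
  - **Released:** the open gripper was well clear, with wrist force about zero.
  - **Knob mark:** by eye it had turned about 2.3 rad, which agrees only roughly with 2.16 rad but rules out slip.
- **Not confirmed:** before and after pictures of the stone weight, one left-hand loose tile and the right-hand bystanders differ little. At the canister and the other left-hand loose tile they differ strongly. I put that down to the parked arm and its shadow. I did not look again, but neither the fingers nor the wrist force gave any sign of touching them.

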